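# Hang the lipped punch bin on its bench rail

## Task

Of the two steel caddies with wooden handles, take the one that has a hooked lip at the top of its back, and hang it on the rail of the bench stand: with its foot swung out towards the robot, hook the lip over the round top rail, then swing it down so that it hangs flat, its back along the lower bar and its foot plate tucked under that bar. Leave the plain caddy standing where it is.

Things in the scene. Friction and masses are not known exactly. Their poses are not given: they have to be found in the camera images.
- bin: Lipped bin to hang: loose steel box 60 (x) by 90 (y) mm, about 0.35 kg, starting upright, lip away from the robot. Origin: centre of underside, z up, lip to +x. Wooden handle bar, 14 by 14 mm, 84 long along y, centre x=0 z=130 mm, on thin end strips; free below it down to z=60: pinch across x. Back plate to z=100, rear face x=30; behind it the 4 mm floor runs on as a foot plate to x=46.
- bin_lip (a point): On the bin (its axes): middle of the lip's flat underside, at x=42 z=96 mm in the bin's frame; here the rail should lie. Lip 74 mm wide, 4 thick; clear gap 24 mm from back plate to its return, which drops 18 mm, flared 20 degrees backwards (tip x=64). The foot plate's top is 92 mm below. To clear the stand's lower bar the bin comes tilted some 25 degrees, foot to -x (upright it would land on it).
- rail_top (a point): Middle of the top line of the fixed stand's rail, 144 mm above the bench: round steel bar, 8 mm thick, along y, free 218 mm between 16 mm posts that end 2 mm above it. z up; -x is the side, towards the robot, where the bin hangs. Lower bar parallel to it: front face at x=-12 mm, 6 thick, from 63 to 83 mm below this point. Base plate 12 mm high, x -65 to 85 mm, y -135 to 135.
- caddy: Plain caddy, loose, to be left alone: the same steel box, wooden handle and height (60 by 90 by 137 mm), but a low back (60 mm high), no lip, no foot plate. Origin: centre of underside, z up. Bin and caddy stand side by side, either one on the left.
Mind the look-alikes: they are no part of the job. Leave any pink look-alike of the bin alone.

How it is judged:
By the outcome, as a careful person would: the job done as asked, in the order asked, and still so for the second after the job is handed in, with the robot touching nothing.
It also fails if it takes over 35 s, if anything falls off the work surface, if the arm or the gripper's body presses on something with over 40 N, if the wrist force passes 120 N, or if a joint passes its speed limit or range.

## Robot

A 6-joint arm with a two-finger parallel gripper is mounted at the origin on the work surface. World frame = base frame: x ahead of the robot, y to its left, z up, the work surface at z = 0. Lengths are in m, angles in rad, forces in N, time in s.
With the tool pointing down it reaches from about 0.325 to 0.775 m from the base axis. Payload 9.3 kg.
Tool frame: the origin (TCP) lies at the very end of the fingers, on their centre line; the grasp point (between the pads) lies 19 mm behind it; z points along the fingers, y is the line along which they close (so a half turn about z gives the same grasp; the last joint's range is limited). The gripper opens to 85 mm and grips with 20 to 120 N. Pads are 22 mm wide; open, the fingers measure 114 mm over their backs; the gripper's body (76 mm by 85 mm) begins 54 mm behind the grasp point. The pads swing forward as they close: fully open they stand 13 mm farther back than shut.
Start: joints at [-0.153, 0.259, 0.021, 1.334, 0, 1.418], TCP at [0.55, -0, 0.231] pointing down, gripper open.
Joint ranges: [-3.04, 3.04], [-0.91, 1.82], [-1.04, 1.36], [-1.92, 1.95], [-1.52, 1.45], [-3.14, 3.14]. Speed limits (rad/s): [2.22, 2.22, 2.79, 3.14, 3.14, 3.14].

## Interface

Orientations are given as a unit quaternion [x, y, z, w].
In Python, from cell import readout, imaging, env gives the robot as it stands.
- The arm moves only by the tool apply_moves, never from a script. Its argument "motion" is a list of rows, each a list of 6 numbers: the shift along the tool's x, y, z in units of 25 mm (1.0 is 25 mm), then the turn, a rotation vector about the tool's x, y, z in rad. In form: [[dx, dy, dz, ax, ay, az], ...]. A call has 1 to 8 rows; each row is the pose to reach, as a shift and turn from the pose commanded when the call began, along the tool's axes at that moment; what a row does not reach only later rows make up. A row lasts 1/12 s, in which the tool goes at most 41.7 mm and 7.16 degrees, less where a joint would pass 70% of its speed; a pose out of reach is approached as far as the arm can. A call with a gripper value outside its range is refused whole. "grip" is the opening, from 0 (shut) to 1 (fully open), set as the call begins (left out, the last holds). The fingers move at their own pace and stop on an object; the grip force is fixed at half the most. Time passes only in rows, so rows that repeat a pose let the fingers close. It gives the time, the measured TCP pose, the force, the opening and the grip force at its end, in the units of the state.
- readout.read_state(): the state, without advancing time (a new reading comes with each control period).
- imaging.grab_frame(name): name is "scene" or "side" or "wrist"; returns a dict with "pixels" (400x640x3 uint8, red, green, blue), "vfov" (degrees; the focal length in pixels is half the picture's height over the tangent of half this angle, whatever the lens; pixels are square), "cx", "cy" (the principal point, pixels), "cam_to_world" (4x4, takes a point from camera to world coordinates); the wrist camera has in their place "tool_from_camera" (4x4, takes a point from camera to tool coordinates, whose origin is the TCP and whose axes are the flange's). Camera axes: x right, y up, looking along -z (the intrinsics and any distortion apply to the point x, -y, -z); pixel columns grow to the right and rows downward; lengths in m; the calibration is good to about 2 mm. A picture is of the moment at which its call begins: read the wrist's pose just before it. There is no depth.
- env.sign_off(): hands the job in; it is judged then, once.
The state is a dict: "t": time; "qpos": joint angles; "joint_vel": joint speeds; "tau": joint torques, N m; "tool_pos": TCP position; "eef_rot": TCP orientation; "contact_force": force on the tool from outside, world axes, zero at the start; "ft_torque": the same for the moment, N m; "width": finger opening in m; "finger_force": force on a finger pad.
Only numpy, scipy, OpenCV 4.12 (cv2) and the standard library are available. Lean on these libraries where they do the work, as an engineer would, in place of code of your own. Each camera call takes 0.05 s, during which the arm holds its last target. There are 200 camera calls.

## Working session

There is one attempt and no reset: what is moved stays moved. The work goes in short steps, Python scripts to look and compute and a tool call to move; the robot and the scene stay as the last step left them, time stands still between calls to the robot, and variables do not carry over. Pictures are saved under pics/ and viewed, at most 10 in all, crops included, and the job is handed in when it is done.

Besides the shell and the picture viewer there is one more tool, called after ">>>" as name(argument=value, ...), one argument or row to a line, values as JSON. apply_moves: Moves the arm, as the interface text tells. Its arguments: {"type":"object","properties":{"motion":{"type":"array"},"grip":{"type":"number"}},"required":["motion"]}

```bash
mkdir -p pics; ls; python3 - <<'E'
from cell import readout, imaging, env
import cv2
s=readout.read_state();print({k:s[k] for k in('t','tool_pos','eef_rot','width')})
a=[]
for n in("scene","side"):
    f=imaging.grab_frame(n);print(n,f["vfov"],f["cx"],f["cy"],f["cam_to_world"],[k for k in f]);cv2.imwrite(f"pics/{n}0.png",f["pixels"][:,:,::-1])
f=imaging.grab_frame("wrist");print([(k,f[k]) for k in f if k!="pixels"]);cv2.imwrite("pics/wrist0.png",f["pixels"][:,:,::-1])
E
```

```text
pics
{'t': 0.0, 'tool_pos': array([5.49725752e-01, 3.10330677e-05, 2.30672357e-01]), 'eef_rot': array([ 7.07116239e-01,  7.07097017e-01, -3.80916966e-04, -5.35533687e-04]), 'width': 0.0852232515569493}
scene 56.096890636242016 325.8591419446428 206.8031071740171 [[-0.57470117 -0.57011463  0.58710125  1.00856319]
 [ 0.8183557  -0.39726247  0.41530288  0.36174552]
 [-0.00353695  0.7191327   0.69486376  0.69055616]
 [ 0.          0.          0.          1.        ]] ['pixels', 'vfov', 'cx', 'cy', 'cam_to_world']
side 44.49034008528592 311.38177937559726 211.943958602372 [[ 0.93172991  0.20214981 -0.30168665  0.15822417]
 [-0.36295026  0.54604957 -0.75504766 -0.83627503]
 [ 0.01210313  0.81299774  0.58214104  0.75161177]
 [ 0.          0.          0.          1.        ]] ['pixels', 'vfov', 'cx', 'cy', 'cam_to_world']
[('vfov', 66.71714173480376), ('cx', 317.28393760019287), ('cy', 200.36690964119782), ('tool_from_camera', array([[ 1.57180776e-06,  9.54762692e-01,  2.97368798e-01,
         7.56083923e-02],
       [ 9.99999978e-01, -6.38865768e-05,  1.99835062e-04,
         9.29067092e-04],
       [ 2.09792936e-04,  2.97368792e-01, -9.54762671e-01,
        -1.42005254e-01],
       [ 0.00000000e+00,  0.00000000e+00,  0.00000000e+00,
         1.00000000e+00]]))]
```

View pics/scene0.png

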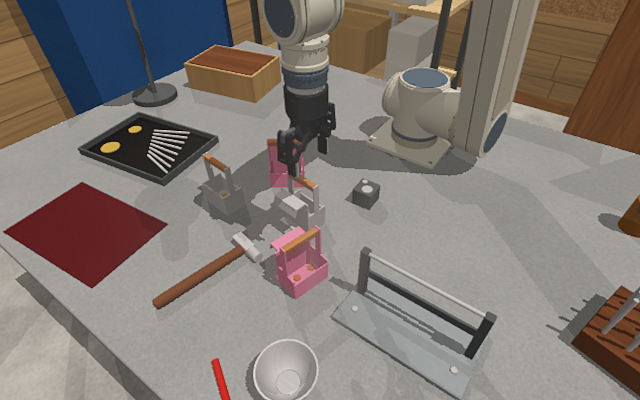

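View pics/side0.png

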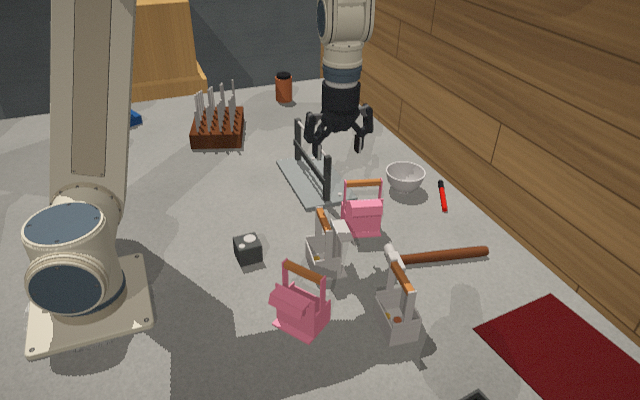

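The scene view shows two steel caddies, A at (222,190) and B at (300,205), plus pink look-alikes at (285,160) and (300,265). The stand is at (420,310). In the side view A is at (398,300) and B at (323,245). B seems to carry the lip plate, so I'll confirm that in an enlarged crop.

```bash
python3 - <<'E'
import cv2,numpy as np
a=cv2.imread("pics/scene0.png");b=cv2.imread("pics/side0.png")
c=np.hstack([cv2.resize(a[140:240,190:340],None,fx=2.66,fy=2.66,interpolation=2),cv2.resize(b[190:350,280:440],(399,266),interpolation=2)])
d=np.hstack([cv2.resize(a[235:395,325:500],(399,300),interpolation=2),cv2.resize(b[105:225,265:425],(399,300),interpolation=2)])
w=min(c.shape[1],d.shape[1])
cv2.imwrite("pics/crop1.png",np.vstack([c[:,:w],d[:,:w]]))
E
```

```text
(no output)
```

View pics/crop1.png

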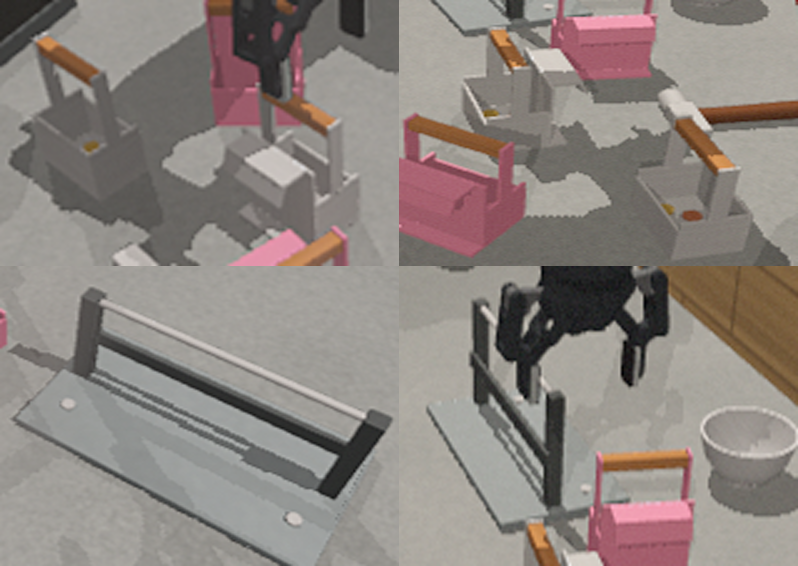

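View pics/wrist0.png

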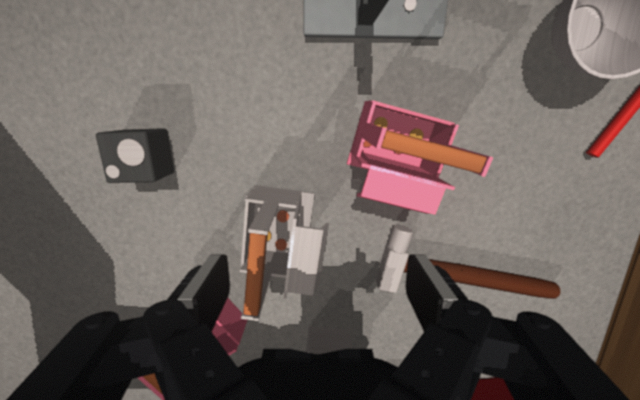

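B (scene (300,205), side (323,245), wrist (270,250)) is steel and has the raised back with a hooked lip pointing to +x. A (scene (222,190)) has a low back and no lip, and the other two caddies are pink. So B is the bin. Next I measure the handle and the stand.

```bash
cat > h.py <<'E'
import numpy as np,cv2
from scipy.spatial.transform import Rotation as R
from cell import readout, imaging
def grab(n):
    s=readout.read_state();f=imaging.grab_frame(n)
    if n=="wrist":
        T=np.eye(4);T[:3,:3]=R.from_quat(s["eef_rot"]).as_matrix();T[:3,3]=s["tool_pos"];f["cam_to_world"]=T@f["tool_from_camera"]
    f["f"]=200/np.tan(np.radians(f["vfov"]/2));return f
def ray(f,p):
    M=f["cam_to_world"];d=M[:3,:3]@[(p[0]-f["cx"])/f["f"],-(p[1]-f["cy"])/f["f"],-1];return M[:3,3],d/np.linalg.norm(d)
def plane(f,p,z):
    o,d=ray(f,p);return o+d*(z-o[2])/d[2]
def proj(f,P):
    M=f["cam_to_world"];c=M[:3,:3].T@(np.asarray(P)-M[:3,3]);return np.array([f["cx"]+f["f"]*c[0]/-c[2],f["cy"]-f["f"]*c[1]/-c[2]])
def tri(*fp):
    A=np.zeros((3,3));b=np.zeros(3);rs=[ray(f,p) for f,p in fp]
    for o,d in rs:
        P=np.eye(3)-np.outer(d,d);A+=P;b+=P@o
    X=np.linalg.solve(A,b);return X,[np.linalg.norm(np.cross(X-o,d))*1e3 for o,d in rs]
def orange(f,box):
    h=cv2.cvtColor(f["pixels"],cv2.COLOR_RGB2HSV);m=cv2.inRange(h,(6,130,90),(20,255,255))
    k=np.zeros_like(m);x0,y0,x1,y1=box;k[y0:y1,x0:x1]=m[y0:y1,x0:x1]
    n,l,st,c=cv2.connectedComponentsWithStats(k);i=1+np.argmax(st[1:,4]);mm=(l==i).astype(np.uint8)
    return st[i],c[i],cv2.boxPoints(cv2.minAreaRect(cv2.findNonZero(mm)))
E
python3 - <<'E'
from h import *
np.set_printoptions(precision=4,suppress=True)
a,b,w=grab("scene"),grab("side"),grab("wrist")
for p,q in(((490.8,316),(297.5,120.2)),((365.4,249.9),(327.6,157))):print("post",tri((a,p),(b,q)),plane(a,p,.146),plane(b,q,.146))
for n,f,bx in(("sc",a,(280,165,330,200)),("si",b,(310,200,340,240)),("wr",w,(240,220,275,330))):
    st,c,bp=orange(f,bx);print(n,st,c,bp.tolist(),plane(f,c,.135))
cs=orange(b,(310,200,340,240))[1];cw=orange(w,(240,220,275,330))[1]
print(tri((b,cs),(w,cw)))
for p in((305,38),(445,38)):print("base",plane(w,p,.012))
E
```

```text
post (array([0.602 , 0.3971, 0.1418]), [np.float64(1.5874968453005698), np.float64(1.587496845300482)]) [0.6034 0.3977 0.146 ] [0.5993 0.3861 0.146 ]
post (array([0.599 , 0.1621, 0.1431]), [np.float64(0.2213512805177507), np.float64(0.22135128051750802)]) [0.601  0.1633 0.146 ] [0.597  0.1571 0.146 ]
sc [289 175  26  13  76] [304.1316 180.9737] [[288.3999938964844, 176.1999969482422], [290.8000183105469, 171.40000915527344], [314.8000183105469, 183.40000915527344], [312.3999938964844, 188.1999969482422]] [ 0.4979 -0.0602  0.135 ]
si [317 208  14  23 153] [322.8497 218.9216] [[315.2781066894531, 209.5325469970703], [321.5650939941406, 206.9438018798828], [330.4082946777344, 228.4201202392578], [324.1213073730469, 231.0088653564453]] [ 0.4914 -0.0687  0.135 ]
wr [ 244  233   27   82 1174] [254.0681 271.5187] [[242.94703674316406, 313.6882019042969], [249.27056884765625, 231.48233032226562], [270.2235107421875, 233.09408569335938], [263.89996337890625, 315.2999572753906]] [ 0.4947 -0.0645  0.135 ]
(array([ 0.4935, -0.0657,  0.1324]), [np.float64(0.7225786010143558), np.float64(0.7225786010143402)])
base [0.5375 0.1447 0.012 ]
base [0.6868 0.1446 0.012 ]
```

The post tops are 235 mm apart (234 expected) and 142–143 mm high, so the rail middle is about (0.601, 0.280). The base edge gives (0.6025, 0.280). The handle is at (0.494, −0.065), z about 0.133, with yaw about −4.4°. I'll go above the handle and look again.

>>> apply_moves(
  motion=[
    [-1.3,-1.1,0,0,0,0.04],
    [-2.6,-2.2,0.2,0,0,0.077],
    [-2.6,-2.2,0.2,0,0,0.077],
    [-2.6,-2.2,0.2,0,0,0.077],
    [-2.6,-2.2,0.2,0,0,0.077],
    [-2.6,-2.2,0.2,0,0,0.077],
  ],
  grip=1,
)

```text
t: 0.8
tool_pos: [0.4956, -0.0646, 0.2265]
eef_rot: [0.734, 0.68, 0.0, 0.0]
contact_force: [0.8, 0.1, 0.1]
width: 0.086
finger_force: 0.0
```

```bash
python3 - <<'E'
from h import *
np.set_printoptions(precision=4,suppress=True)
w,b=grab("wrist"),grab("side")
s=readout.read_state();print(s["t"],s["tool_pos"],R.from_quat(s["eef_rot"]).as_matrix())
st,c,bp=orange(w,(200,80,440,330));print(st,c);cv2.imwrite("pics/wrist1.png",w["pixels"][:,:,::-1])
P=np.array([plane(w,p,.137) for p in bp]);print(P,P.mean(0))
st,cs,_=orange(b,(310,200,340,240));print(st);print(tri((w,c),(b,cs)))
E
```

```text
0.9 [ 0.4956 -0.0643  0.2263] [[ 0.0756  0.9971  0.0002]
 [ 0.9971 -0.0756  0.0001]
 [ 0.0001  0.0002 -1.    ]]
[ 301  158   29   97 1692] [314.9657 204.0065]
[[ 0.4778 -0.1069  0.137 ]
 [ 0.4878 -0.026   0.137 ]
 [ 0.5086 -0.0282  0.137 ]
 [ 0.5008 -0.1094  0.137 ]] [ 0.4938 -0.0676  0.137 ]
[317 208  14  23 153]
(array([ 0.4937, -0.0651,  0.1323]), [np.float64(0.9540186781412163), np.float64(0.95401867814109)])
```

View pics/wrist1.png

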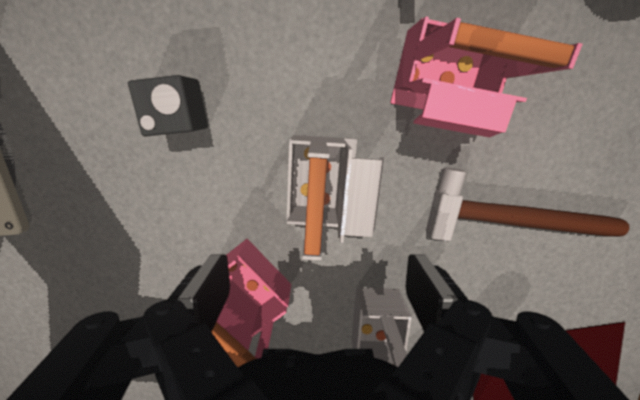

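The handle runs from (317,155) to (313,255) and still needs about 2.6° of turn. The lip at (365,200) faces +x, away from the robot, and the fingers have clear space to come down. I'll descend.

>>> apply_moves(
  motion=[
    [-0.05,-0.07,1.2,0,0,0.045],
    [-0.05,-0.07,2.4,0,0,0.045],
    [-0.05,-0.07,3.4,0,0,0.045],
    [-0.05,-0.07,4.1,0,0,0.045],
    [-0.05,-0.07,4.6,0,0,0.045],
    [-0.05,-0.07,4.6,0,0,0.045],
    [-0.05,-0.07,4.6,0,0,0.045],
  ],
)

```text
t: 1.48
tool_pos: [0.4933, -0.0655, 0.111]
eef_rot: [0.749, 0.663, -0.0, -0.001]
contact_force: [0.9, 0.5, 0.1]
width: 0.0853
finger_force: 0.0
```

>>> apply_moves(
  motion=[
    [0,0,0,0,0,0],
    [0,0,0,0,0,0],
    [0,0,0,0,0,0],
    [0,0,0,0,0,0],
    [0,0,0,0,0,0],
    [0,0,0,0,0,0],
    [0,0,0,0,0,0],
    [0,0,0,0,0,0],
  ],
  grip=0,
)

```text
t: 2.15
tool_pos: [0.4935, -0.0662, 0.1117]
eef_rot: [0.749, 0.663, 0.0, 0.0]
contact_force: [-0.2, 0.9, 4.6]
width: 0.0128
finger_force: 59.4
```

The handle is gripped (12.8 mm opening, 59 N). I'll lift it.

>>> apply_moves(
  motion=[
    [0,0,-0.5,0,0,0],
    [0,0,-1.5,0,0,0],
    [0,0,-2.7,0,0,0],
    [0,0,-4.1,0,0,0],
    [0,0,-5.5,0,0,0],
    [0,0,-6.7,0,0,0],
    [0,0,-7.6,0,0,0],
    [0,0,-7.6,0,0,0],
  ],
)

```text
t: 2.82
tool_pos: [0.494, -0.0664, 0.3051]
eef_rot: [0.749, 0.663, 0.001, 0.002]
contact_force: [-0.4, 0.2, -5.0]
width: 0.0125
finger_force: 59.1
```

```bash
python3 - <<'E'
from h import *
np.set_printoptions(precision=4,suppress=True)
s=readout.read_state();M=R.from_quat(s["eef_rot"]).as_matrix();print(s["t"],s["tool_pos"],M,s["contact_force"],s["width"],s["qpos"])
Rt=R.from_rotvec([0,0,np.radians(-0.6)])*R.from_rotvec([0,np.radians(25),0])*R.from_matrix([[0,1,0],[1,0,0],[0,0,-1]])
for p in([.57,.28,.30],[.5693,.28,.225]):
    print(M.T@(np.array(p)-s["tool_pos"])/.025, (R.from_matrix(M.T)*Rt).as_rotvec())
E
```

```text
2.8167 [ 0.494  -0.0664  0.3051] [[ 0.1217  0.9926  0.0052]
 [ 0.9926 -0.1217 -0.0017]
 [-0.0011  0.0053 -1.    ]] [-0.4351  0.244  -5.0081] 0.012506344334383999 [-0.3021  0.1543  0.0715  1.4825 -0.0001  1.3907]
[14.124   1.3287  0.1965] [ 0.4412 -0.023  -0.1101]
[14.1238  1.2849  3.1963] [ 0.4412 -0.023  -0.1101]
```

>>> apply_moves(
  motion=[
    [0.7,0.1,0.0,0.02,0,-0.005],
    [2.0,0.2,0.0,0.06,-0.003,-0.015],
    [3.5,0.35,0.0,0.11,-0.005,-0.027],
    [5.0,0.5,0.0,0.16,-0.008,-0.04],
    [6.5,0.6,0.1,0.21,-0.01,-0.05],
    [8.0,0.75,0.1,0.26,-0.013,-0.065],
    [9.3,0.9,0.1,0.3,-0.016,-0.075],
    [10.3,1.0,0.1,0.33,-0.018,-0.082],
  ],
)

```text
t: 3.48
tool_pos: [0.5496, 0.1891, 0.296]
eef_rot: [0.71, 0.684, -0.118, -0.119]
contact_force: [0.6, -1.4, -4.1]
width: 0.0132
finger_force: 59.1
```

```bash
cat > go.py <<'E'
import sys
from h import *
np.set_printoptions(precision=3,suppress=True)
def target(L,th,yaw=-0.6):
    "TCP pose with lip point at L and bin tilted th deg"
    B=R.from_rotvec([0,0,np.radians(yaw)])*R.from_rotvec([0,np.radians(th),0])
    return np.array(L)+B.apply([-.042,0,.015]),B*R.from_matrix([[0,1,0],[1,0,0],[0,0,-1]])
def rel(p,q):
    s=readout.read_state();M=R.from_quat(s["eef_rot"])
    print(s["t"],s["tool_pos"],"force",s["contact_force"],s["width"]);print("move",M.inv().apply(p-s["tool_pos"])/.025,(M.inv()*q).as_rotvec())
E
python3 - <<'E'
from go import *
rel(*target([.601,.28,.20],25));print(readout.read_state()["qpos"])
E
```

```text
3.4833 [0.55  0.189 0.296] force [ 0.601 -1.352 -4.066] 0.013181688439845518
move [3.688 1.463 2.209] [ 0.1   -0.005 -0.026]
[0.157 0.548 0.584 1.938 0.059 1.755]
```

>>> apply_moves(
  motion=[
    [1.0,0.25,0.2,0,0,0],
    [2.2,0.5,0.4,0,0,0],
    [3.3,0.8,0.6,0,0,0],
    [3.7,0.95,0.7,0,0,-0.02],
    [3.7,1.2,1.4,0.02,0,-0.026],
    [3.7,1.46,2.2,0.07,-0.005,-0.026],
    [3.7,1.46,2.2,0.1,-0.005,-0.026],
    [3.7,1.46,2.2,0.1,-0.005,-0.026],
  ],
)

```text
t: 4.15
tool_pos: [0.5653, 0.276, 0.2258]
eef_rot: [0.695, 0.686, -0.15, -0.153]
contact_force: [-0.6, 0.6, -4.7]
width: 0.013
finger_force: 59.1
```

```bash
python3 - <<'E'
from go import *
a,b=grab("scene"),grab("side")
rel(*target([.601,.28,.20],25));print(readout.read_state()["qpos"])
c=np.hstack([cv2.resize(a["pixels"][170:380,330:530],(400,420),interpolation=2),cv2.resize(b["pixels"][50:230,260:430],(397,420),interpolation=2)])
cv2.imwrite("pics/over.png",c[:,:,::-1])
E
```

```text
4.25 [0.566 0.276 0.229] force [-0.174  0.438 -3.996] 0.01297577858304472
move [ 0.165  0.087 -0.123] [ 0.012 -0.004 -0.002]
[0.266 0.7   0.669 1.948 0.116 1.826]
```

View pics/over.png

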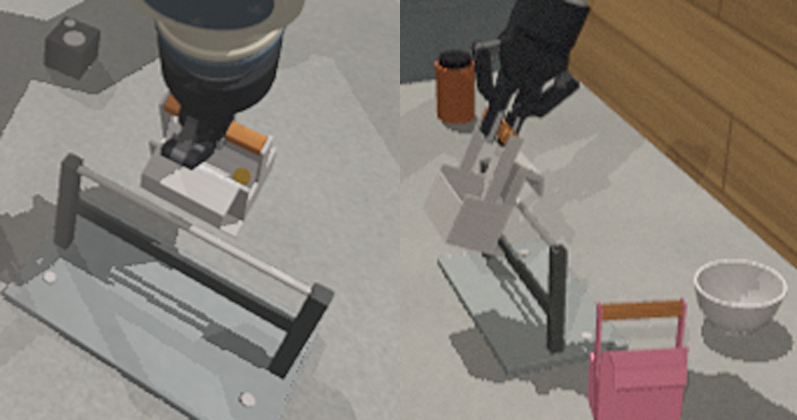

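The bin hangs over the rail with its foot towards the robot, tilted about 24°, and the wrist joint is near its range. I'll check the predicted lip and rail points against both views.

```bash
python3 - <<'E'
from go import *
a,b=grab("scene"),grab("side")
s=readout.read_state();B=R.from_quat(s["eef_rot"])*R.from_matrix([[0,1,0],[1,0,0],[0,0,-1]]).inv();t=np.array(s["tool_pos"])
bp=lambda x,y,z:t+B.apply([x,y,z-.111])
print("L",bp(.042,0,.096))
P=[bp(.030,y,.100) for y in(-.037,.037)]+[bp(.064,y,.078) for y in(-.037,.037)]
Q=[[.5995,.171,.140],[.6015,.389,.140]]
out=[]
for f,(x0,y0,x1,y1) in((a,(330,190,530,340)),(b,(270,90,390,180))):
    k=400/(x1-x0);im=cv2.resize(f["pixels"][y0:y1,x0:x1],(400,300),interpolation=2)
    for X,c in[(p,(255,0,0)) for p in P]+[(q,(0,0,255)) for q in Q]:
        u=proj(f,X);cv2.drawMarker(im,tuple(int(v) for v in (u-[x0,y0]+.5)*k),c,0,9,1)
    out.append(im)
cv2.imwrite("pics/chk.png",np.hstack(out)[:,:,::-1])
E
```

```text
L [0.598 0.276 0.2  ]
```

View pics/chk.png

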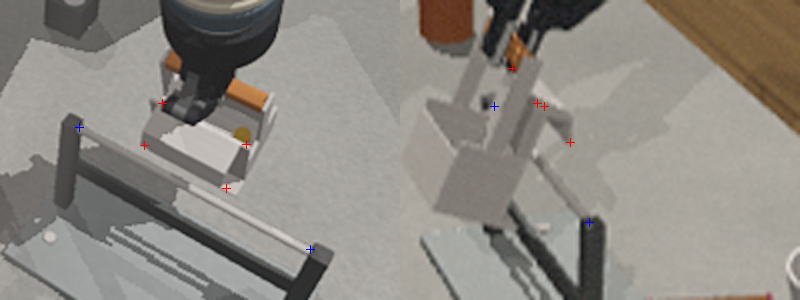

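The predicted lip points match both views to within about 2 mm, and the rail ends match too. I'll descend to just above seating at 23.5°.

```bash
python3 - <<'E'
from go import *
for z in(.175,.150,.143): rel(*target([.600,.28,z],23.5))
E
```

```text
4.35 [0.566 0.277 0.231] force [-1.058 -0.859 -4.044] 0.012935071905330305
move [0.149 0.467 0.908] [-0.011 -0.005 -0.002]
4.35 [0.566 0.277 0.231] force [-1.058 -0.859 -4.044] 0.012935071905330305
move [0.145 0.875 1.821] [-0.011 -0.005 -0.002]
4.35 [0.566 0.277 0.231] force [-1.058 -0.859 -4.044] 0.012935071905330305
move [0.144 0.99  2.077] [-0.011 -0.005 -0.002]
```

>>> apply_moves(
  motion=[
    [0.15,0.1,0.2,-0.01,-0.005,0],
    [0.15,0.3,0.55,-0.01,-0.005,0],
    [0.15,0.47,0.9,-0.01,-0.005,0],
    [0.15,0.6,1.2,-0.01,-0.005,0],
    [0.15,0.7,1.4,-0.01,-0.005,0],
    [0.15,0.7,1.4,-0.01,-0.005,0],
    [0.15,0.7,1.4,-0.01,-0.005,0],
  ],
)

```text
t: 4.93
tool_pos: [0.5672, 0.2805, 0.1902]
eef_rot: [0.696, 0.688, -0.145, -0.146]
contact_force: [0.3, -0.1, -4.7]
width: 0.0132
finger_force: 59.2
```

```bash
python3 - <<'E'
from go import *
for z in(.150,.143): rel(*target([.600,.28,z],23.5))
print(readout.read_state()["qpos"])
E
```

```text
4.9333 [0.567 0.281 0.19 ] force [ 0.303 -0.138 -4.718] 0.013158059967965065
move [-0.006  0.165  0.35 ] [-0.005  0.001 -0.002]
4.9333 [0.567 0.281 0.19 ] force [ 0.303 -0.138 -4.718] 0.013158059967965065
move [-0.005  0.277  0.606] [-0.005  0.001 -0.002]
[0.274 0.701 0.576 1.845 0.112 1.834]
```

>>> apply_moves(
  motion=[
    [0,0.08,0.17,0,0,0],
    [0,0.15,0.33,0,0,0],
    [0,0.21,0.45,0,0,0],
    [0,0.25,0.54,0,0,0],
    [0,0.27,0.6,0,0,0],
    [0,0.27,0.6,0,0,0],
  ],
)

```text
t: 5.43
tool_pos: [0.5678, 0.2805, 0.1755]
eef_rot: [0.696, 0.688, -0.144, -0.145]
contact_force: [0.8, -0.2, 5.3]
width: 0.0131
finger_force: 60.3
```

```bash
python3 - <<'E'
from go import *
a,b=grab("scene"),grab("side")
rel(*target([.600,.28,.143],23.5))
c=np.hstack([cv2.resize(a["pixels"][190:340,330:530],(400,300),interpolation=2),cv2.resize(b["pixels"][90:180,270:390],(400,300),interpolation=2)])
cv2.imwrite("pics/seat.png",c[:,:,::-1])
E
```

```text
5.5333 [0.568 0.281 0.175] force [ 0.608 -1.298  4.32 ] 0.012876940141965292
move [-0.01   0.02   0.077] [-0.001  0.    -0.001]
```

View pics/seat.png

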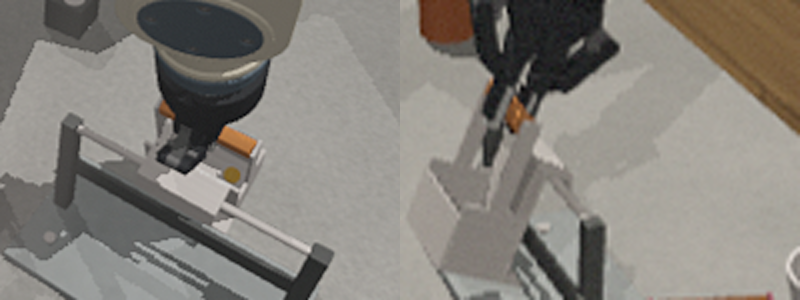

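The lip sits over the rail, with its return behind the rail at scene-crop (185,195). The force went up about 10 N with no side load. I'll work out the swing about the rail axis.

```bash
python3 - <<'E'
from go import *
s=readout.read_state();M=R.from_quat(s["eef_rot"]);F=R.from_matrix([[0,1,0],[1,0,0],[0,0,-1]])
B=M*F.inv();t=np.array(s["tool_pos"]);C=t+B.apply([.042,0,-.019]);print("C",C,B.as_euler("ZYX",degrees=True))
for th in(20,16,12,8,4,2,0):
    N=R.from_euler("ZY",[-.6,th],degrees=True);p=C+N.apply([-.042,0,.019]);print(th,M.inv().apply(p-t)/.025,(M.inv()*N*F).as_rotvec())
E
```

```text
C [0.599 0.28  0.141] [-0.693 23.582 -0.058]
20 [-0.003 -0.044  0.106] [-0.063  0.    -0.001]
16 [-0.003 -0.086  0.228] [-0.132  0.    -0.001]
12 [-0.003 -0.118  0.353] [-0.202  0.001 -0.001]
8 [-0.003 -0.142  0.479] [-0.272  0.001 -0.001]
4 [-0.003 -0.158  0.607] [-0.342  0.001 -0.001]
2 [-0.003 -0.162  0.671] [-0.377  0.001 -0.001]
0 [-0.003 -0.164  0.736] [-0.412  0.001 -0.001]
```

>>> apply_moves(
  motion=[
    [0,-0.02,0.03,-0.03,0,0],
    [0,-0.045,0.09,-0.063,0,0],
    [0,-0.085,0.21,-0.132,0,0],
    [0,-0.12,0.33,-0.202,0,0],
    [0,-0.14,0.46,-0.272,0,0],
    [0,-0.14,0.46,-0.272,0,0],
  ],
)

```text
t: 6.03
tool_pos: [0.5575, 0.2809, 0.1663]
eef_rot: [0.709, 0.702, -0.049, -0.049]
contact_force: [0.1, -0.3, -4.0]
width: 0.0126
finger_force: 59.4
```

>>> apply_moves(
  motion=[
    [0,0,0.06,-0.035,0,0],
    [0,0,0.12,-0.07,0,0],
    [0,0,0.12,-0.07,0,0],
    [0,0,0.12,-0.07,0,0],
  ],
)

```text
t: 6.37
tool_pos: [0.5589, 0.2808, 0.1626]
eef_rot: [0.711, 0.703, -0.026, -0.026]
contact_force: [-3.2, 0.6, 2.4]
width: 0.0127
finger_force: 60.4
```

```bash
python3 - <<'E'
from go import *
rel(*target([.600,.28,.144],0))
E
```

```text
6.3667 [0.559 0.281 0.163] force [-3.248  0.602  2.435] 0.012741517556368405
move [-0.014 -0.026  0.148] [-0.074  0.001 -0.001]
```

>>> apply_moves(
  motion=[
    [0,-0.01,0.06,-0.035,0,0],
    [0,-0.03,0.1,-0.055,0,0],
    [0,-0.03,0.12,-0.07,0,0],
    [0,-0.03,0.12,-0.07,0,0],
    [0,-0.03,0.12,-0.07,0,0],
  ],
)

```text
t: 6.78
tool_pos: [0.5588, 0.2807, 0.1595]
eef_rot: [0.711, 0.703, -0.001, -0.0]
contact_force: [-1.0, -0.3, 6.2]
width: 0.0128
finger_force: 60.8
```

```bash
python3 - <<'E'
from go import *
a,b=grab("scene"),grab("side")
rel(*target([.600,.28,.144],0))
c=np.hstack([cv2.resize(a["pixels"][190:340,330:530],(400,300),interpolation=2),cv2.resize(b["pixels"][90:180,270:390],(400,300),interpolation=2)])
cv2.imwrite("pics/hang.png",c[:,:,::-1])
E
```

```text
6.8833 [0.559 0.281 0.159] force [-1.912 -0.324  5.92 ] 0.012765523847960836
move [-0.01  -0.029  0.019] [-0.002  0.001 -0.001]
```

View pics/hang.png

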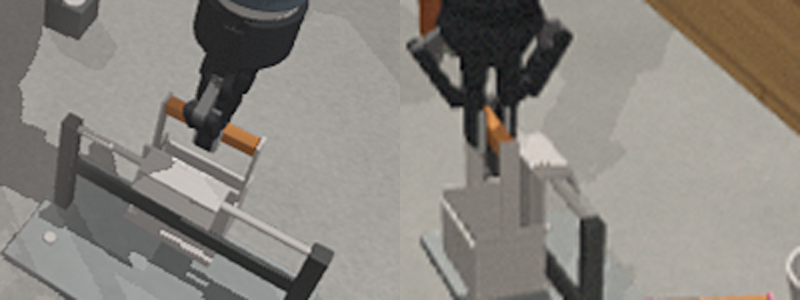

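The bin hangs upright with its lip over the rail and its foot plate showing below the lower bar, and contact forces are small. I'll release and retreat straight up.

>>> apply_moves(
  motion=[
    [0,0,0,0,0,0],
    [0,0,0,0,0,0],
    [0,0,0,0,0,0],
    [0,0,0,0,0,0],
    [0,0,0,0,0,0],
    [0,0,0,0,0,0],
  ],
  grip=0.6,
)

```text
t: 7.38
tool_pos: [0.5583, 0.2807, 0.1589]
eef_rot: [0.711, 0.703, -0.001, -0.0]
contact_force: [0.1, 0.4, 0.5]
width: 0.0512
finger_force: 0.0
```

>>> apply_moves(
  motion=[
    [0,0,-0.3,0,0,0],
    [0,0,-0.9,0,0,0],
    [0,0,-1.7,0,0,0],
    [0,0,-2.6,0,0,0],
    [0,0,-3.5,0,0,0],
    [0,0,-4.2,0,0,0],
    [0,0,-4.5,0,0,0],
    [0,0,-4.5,0,0,0],
  ],
)

```text
t: 8.05
tool_pos: [0.559, 0.2811, 0.2738]
eef_rot: [0.711, 0.703, 0.0, 0.001]
contact_force: [0.2, 0.9, -0.1]
width: 0.0514
finger_force: 0.0
```

```bash
python3 - <<'E'
from go import *
a,b=grab("scene"),grab("side")
c=np.hstack([cv2.resize(a["pixels"][190:340,330:530],(400,300),interpolation=2),cv2.resize(b["pixels"][90:180,270:390],(400,300),interpolation=2)])
cv2.imwrite("pics/done.png",c[:,:,::-1])
E
```

```text
(no output)
```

View pics/done.png

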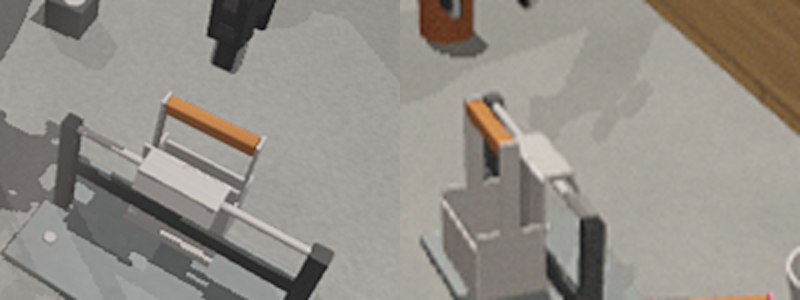

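The bin hangs flat: the lip is over the rail at scene-crop (180,185), the foot shows under the bar at (165,235), and the gripper is clear. I'll hand it in.

```bash
python3 -c "
from cell import env
print(env.sign_off())"
```

```text
the job is handed in; nothing more can be done
None
```

The lipped steel bin hangs flat on the rail with its foot plate tucked under the lower bar, the plain caddy was not touched, and the job was handed in at about 8 s of the 35 s allowed; sign-off returned no verdict.

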